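Snap the loose hotplate dial home with the press

ROBOT

A 6-joint arm with a two-finger parallel gripper is mounted at the origin on the work surface. World frame = base frame: x ahead of the robot, y to its left, z up, the work surface at z = 0. Lengths are in m, angles in rad, forces in N, time in s.
With the tool pointing down it reaches from about 0.325 to 0.85 m from the base axis. Payload 4.4 kg.
Tool frame: the origin (TCP) lies between the finger pads; the fingertips stand 11 mm ahead of it and the grasp point (between the pads) lies 8 mm behind it (manip.tcp_to_tips is the distance from the TCP to the fingertips, in m); z points along the fingers, y is the line along which they close (so a half turn about z gives the same grasp; the last joint's range is limited). The gripper opens to 94 mm and grips with 3 to 60 N. Pads are 16 mm wide; open, the fingers measure 119 mm over their backs; the gripper's body (75 mm by 177 mm) begins 78 mm behind the grasp point.
Start: joints at [-1.284, 0.207, 1.542, -0, 1.393, -0.15], TCP at [0.244, -0.521, 0.216] pointing down, gripper open.
Joint ranges: [-2.73, 2.73], [-0.86, 2.22], [0.23, 2.46], [-1.11, 4.25], [0.08, 2.63], [-2.82, 2.82]. Speed limits (rad/s): [2.79, 2.79, 3.14, 3.14, 3.14, 3.14].

INTERFACE

Orientations are given as a unit quaternion [x, y, z, w].
In Python, from workcell import manip gives the robot as it stands.
- The arm moves only by the tool step_arm, never from a script. Its argument "increments" is a list of rows, each a list of 2 entries, a list of its own where there are three numbers: the shift along the tool's x, y, z in units of 30 mm (1.0 is 30 mm), then the turn about the tool's z in units of 5 degrees (1.0 is 5 degrees). In form: [[[x, y, z], roll], ...]. A call has 1 to 5 rows; each row shifts and turns the commanded pose from where the row before left it, along the tool's axes as they then stand; what a row does not reach is not made up. A row lasts 1/10 s, in which the tool goes at most 50 mm and 8.59 degrees, less where a joint would pass 70% of its speed; a pose out of reach is approached as far as the arm can. A call is refused whole if a number of a shift passes 1 or a number of a turn 1, either way. A call with a gripper value outside its range is refused whole. "grip" is the finger opening in mm, from 0 to 94, set as the call begins (left out, the last holds). The fingers move at their own pace and stop on an object; "grip_force" is the grip in N (left out, the last holds). Time passes only in rows, so rows that do not move let the fingers close. It gives the time, the measured TCP pose, the force, the opening and the grip force at its end, in the units of the state.
- manip.state(): the state, without advancing time (a new reading comes with each control period).
- manip.grab_frame(name): name is "scene" or "top" or "wrist"; returns a dict with "pixels" (400x640x3 uint8, red, green, blue), "z_map" (400x640 float32, m along the optical axis (not along the pixel's ray), 0 where there is no reading), "mtx" (3x3 intrinsics, pixels), "rvec" (rotation vector, rad) and "tvec" (3), from world to camera coordinates, as OpenCV has them. Camera axes: x right, y down, z forward; pixel columns grow to the right and rows downward; lengths in m; the calibration is good to about 2 mm. The wrist camera is an equidistant fisheye: a pixel r from the principal point sees the ray r / f radians off the axis. A picture is of the moment at which its call begins.
- manip.job_done(): hands the job in; it is judged then, once.
The state is a dict: "time": time; "joints": joint angles; "dq": joint speeds; "tau": joint torques, N m; "tool_pos": TCP position; "tool_rot": TCP orientation; "force": force on the tool from outside, world axes, zero at the start; "wrist_torque": the same for the moment, N m; "grip_width": finger opening in m; "grasp_force": force on a finger pad.
Only numpy, scipy, OpenCV 4.12 (cv2) and the standard library are available. Lean on these libraries where they do the work, as an engineer would, in place of code of your own. Each camera call takes 0.05 s, during which the arm holds its last target. There are 200 camera calls.

TASK

One of the two control dials of the hotplate is only resting in its socket and stands proud. Take the wooden press from the cork mat, set its cup squarely over that dial and push straight down until the dial clicks fully home, then keep pushing with about 18 N for one second, never letting the push exceed 35 N and never letting the dial lean over. Do not touch the dials with the gripper, leave the other dial and the pan, mug and jar alone, and finally stand the press upright on the cork mat again and let go.

Things in the scene. Friction and masses are not known exactly. Their poses are not given: they have to be found in the camera images.
- press: Beech hand press, 76 mm tall, about 0.18 kg. Below, a round cup: 59 mm outside diameter, 20 mm high, with a recess open downward, 47 mm wide and 8 mm deep (its flat face does the pushing). Above, a square grip post 28 x 28 mm from 20 to 76 mm over the rim, sides along the body's x and y. Origin: centre of the rim's underside; z up. Starts standing on the cork mat.
- dial: The loose dial: black plastic, 40 mm diameter, flat top 18 mm above its underside, about 0.04 kg; below it a snap stem 19 mm long, 22 mm across its bulge. Origin: centre of the underside of its round head; z up. Starts upright, about 12 mm proud, its stem resting on the sprung detents of a socket.
- other_dial: The same dial, already home in the other socket and fixed: 18 mm high above the strip. Origin as for the loose dial.
- hotplate: White two-ring hotplate, fixed, 280 mm (its x) by 460 mm (its y), casing top 55 mm high, rings to 67 mm. Along its near (-x) edge runs a control strip 60 mm by 300 mm whose top is 79 mm high and has the two sockets. Origin: centre of its footprint on the worktop.
- socket_a (a point): Centre of the mouth of one socket, at the strip's top, hotplate x -105, y -90 mm; hole 25 mm wide, 21 mm deep. The loose dial is in either. Pushed, it resists with up to 9 to 15 N, clicks at about 6 mm proud and is pulled in until its underside rests solid on a hard rubber seal, unmeasured, anywhere from 0.5 to 4.5 mm above the strip; then the push rises about 17 N per mm.
- socket_b (a point): Centre of the mouth of the other socket, at the hotplate's x -105, y +90 mm.
- mat: Cork mat 150 x 150 x 6 mm, fixed on the worktop. Origin: centre of its underside (its top is 6 mm higher).
- pan: Open steel pan, 150 mm diameter, 75 mm high, two side handles, on one ring of the hotplate. Bystander. Origin: centre of its underside.
- mug: White mug, 80 mm diameter, 92 mm high, handle on its +y side. Bystander. Origin: centre of its underside.
- jar: Glass jar with a steel cap, 60 mm diameter, 100 mm high. Bystander. Origin: centre of its underside.
There are look-alikes about, which are no part of the job. Of the things like the mat, leave any that is grey; of the rest the smaller one is meant. Several things have the shape of the press; the one meant has the colours described above.

How it is judged:
By the outcome, as a careful person would: the job done as asked, in the order asked, and still so for the second after the job is handed in, with the robot touching nothing.
It also fails if it takes over 67 s, if anything falls off the work surface, if the arm or the gripper's body presses on something with over 40 N, if the wrist force passes 120 N, or if a joint passes its speed limit or range.

## Working session

There is one attempt and no reset: what is moved stays moved. The work goes in short steps, Python scripts to look and compute and a tool call to move; the robot and the scene stay as the last step left them, time stands still between calls to the robot, and variables do not carry over. Pictures are saved under pics/ and viewed, at most 10 in all, crops included, and the job is handed in when it is done.

Besides the shell and the picture viewer there is one more tool, called after "Request:" by a JSON object that holds its "name" and its "arguments", one argument or row to a line. step_arm: Moves the arm, as the interface text tells. Its arguments: {"type":"object","properties":{"increments":{"type":"array"},"grip":{"type":"number"},"grip_force":{"type":"number"}},"required":["increments"]}

```bash
mkdir -p pics
python3 - <<'E'
from workcell import manip
import cv2,numpy as np
for n in ["scene","top"]:
    f=manip.grab_frame(n); np.savez(f"{n}.npz",**f)
    cv2.imwrite(f"pics/{n}0.png",f["pixels"][:,:,::-1])
    print(n,f["mtx"].tolist(),f["rvec"],f["tvec"])
print(manip.state())
E
```

```text
scene [[371.2969720050544, 0.0, 328.4016685241994], [0.0, 371.2969720050544, 200.57761622364058], [0.0, 0.0, 1.0]] [ 1.78592999  1.61068935 -0.70867827] [ 0.02166076 -0.24769394  1.57101534]
top [[408.4194442466451, 0.0, 321.7667674844448], [0.0, 408.4194442466451, 200.25619815469912], [0.0, 0.0, 1.0]] [ 2.19152833 -2.03384435  0.21488261] [-0.09826959  0.46618289  1.24333853]
{'time': 0.1, 'joints': array([-1.28349309e+00,  2.07318982e-01,  1.54278349e+00, -3.00314201e-05,
        1.39351425e+00, -1.50474275e-01]), 'dq': array([-1.13593010e-03, -3.35971675e-03, -4.99923048e-03,  2.05724187e-05,
        1.62342142e-03,  6.25875282e-04]), 'tau': array([-4.00636582e-04, -3.71868467e+01, -2.82294005e+01,  7.00198207e-02,
        3.11642757e-02, -6.04039315e-05]), 'tool_pos': array([ 0.24355152, -0.52009756,  0.21542897]), 'tool_rot': array([ 9.76138275e-01,  2.17147514e-01, -8.39268302e-05, -1.00865547e-03]), 'force': array([ 0.02185636, -0.00295923,  0.1474439 ]), 'wrist_torque': array([ 0.03234797, -0.00748233, -0.03352187]), 'grasp_force': 0.0, 'grip_width': 0.094371190005861}
```

View pics/top0.png

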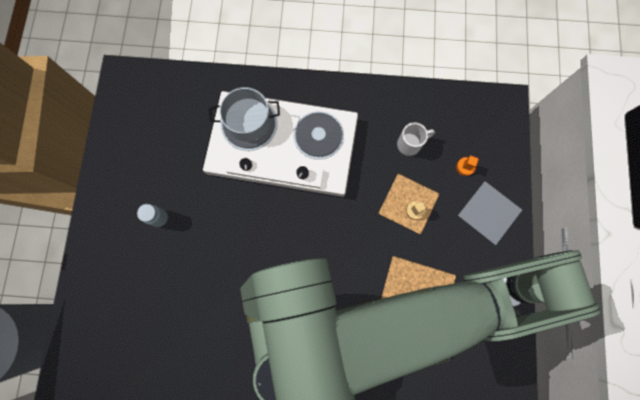

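View pics/scene0.png

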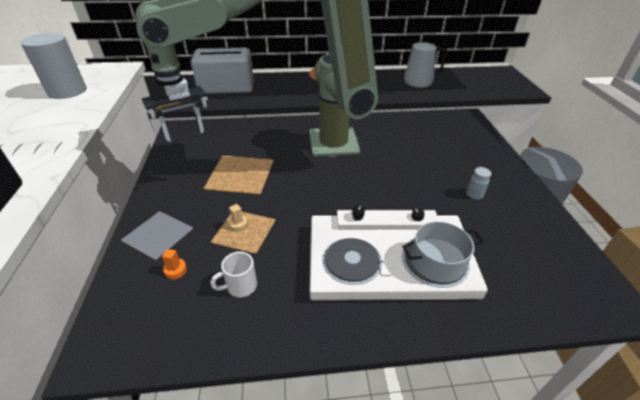

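The top view shows the hotplate at (280,140), with dials at (246,163) and (302,173). The beech press is at (417,210) on a cork mat centred at (409,204). A second cork mat is at (420,278), partly hidden by the arm, and the orange look-alike is at (467,165). In the scene view, the dial at (358,212) looks a little taller than the one at (418,214). I'll measure these next.

```bash
cat > h.py <<'E'
import numpy as np, cv2
def cam(f):
    R=cv2.Rodrigues(f["rvec"])[0]; return R,-R.T@f["tvec"]
def cloud(f):
    R,c=cam(f); v,u=np.mgrid[0:400,0:640]; z=f["z_map"].astype(float); K=f["mtx"]
    P=np.stack([(u-K[0,2])/K[0,0]*z,(v-K[1,2])/K[1,1]*z,z],-1)
    return P@R+c
def ray(f,uv,h):
    R,c=cam(f); d=np.linalg.inv(f["mtx"])@np.array([uv[0],uv[1],1.])@R
    return c+d*(h-c[2])/d[2]
def fit(f,pts,h): # pixel pts -> plane
    return np.array([ray(f,p,h) for p in pts])
E
python3 - <<'E'
import numpy as np,cv2
from h import *
for n in ["scene","top"]:
    f=np.load(n+".npz"); C=cloud(f); px=f["pixels"]; hsv=cv2.cvtColor(px,cv2.COLOR_RGB2HSV)
    ws=(abs(C[...,0])<1.1)&(abs(C[...,1])<1)&(f["z_map"]>0)
    m=((hsv[...,0]>8)&(hsv[...,0]<22)&(hsv[...,1]>80)&(hsv[...,2]>90)&ws&(C[...,2]<.1)&(C[...,2]>-.02)&(C[...,0]>0.2)).astype(np.uint8)
    k,l,s,ce=cv2.connectedComponentsWithStats(cv2.morphologyEx(m,cv2.MORPH_CLOSE,np.ones((3,3))))
    for i in range(1,k):
        if s[i,4]<60: continue
        cs=max(cv2.findContours((l==i).astype(np.uint8),0,2)[0],key=cv2.contourArea)
        W=fit(f,cs[:,0,:],.006)[:,:2].astype(np.float32)*1000
        print(n,"cork",s[i].tolist(),cv2.minAreaRect(W),"z",np.median(C[l==i][:,2]))
    # hotplate: strip top z~.079
    m=((C[...,2]>.071)&(C[...,2]<.086)&(hsv[...,1]<40)&(hsv[...,2]>150)&ws).astype(np.uint8)
    k,l,s,ce=cv2.connectedComponentsWithStats(m)
    i=1+np.argmax(s[1:,4]); 
    cs=max(cv2.findContours((l==i).astype(np.uint8),0,2)[0],key=cv2.contourArea)
    print(n,"strip",s[i].tolist(),cv2.minAreaRect(fit(f,cs[:,0],.079)[:,:2].astype(np.float32)*1000))
    # dials
    x,y,w,h,_=s[i]
    d=np.zeros((400,640),bool); d[y-12:y+h+3,x:x+w]=1
    m=(d&(hsv[...,2]<70)&(C[...,2]>.075)&(C[...,2]<.13)&ws).astype(np.uint8)
    k,l,s,ce=cv2.connectedComponentsWithStats(m)
    for i in range(1,k):
        if s[i,4]>15:
            Q=C[l==i]; print(n,"dial",s[i].tolist(),np.percentile(Q[:,2],[5,50,90,97]).round(4),Q[Q[:,2]>np.percentile(Q[:,2],50)].mean(0))
    # press: high wood
    m=((C[...,2]>.015)&(C[...,2]<.1)&(C[...,0]>.2)&(C[...,1]<-.05)&(hsv[...,0]>8)&(hsv[...,0]<28)&(hsv[...,1]>40)&ws).astype(np.uint8)
    k,l,s,ce=cv2.connectedComponentsWithStats(m)
    for i in range(1,k):
        if s[i,4]>15:
            Q=C[l==i]; print(n,"press",s[i].tolist(),np.percentile(Q[:,2],[5,50,90,97]).round(4),Q.mean(0),Q[Q[:,2]>.068].mean(0))
E
```

```text
scene cork [204, 172, 64, 22, 1078] ((245.65989685058594, -387.9719543457031), (220.25428771972656, 122.21659851074219), 84.81477355957031) z 0.008946876967108275
scene cork [211, 204, 65, 50, 1858] ((476.62286376953125, -347.41888427734375), (172.24668884277344, 183.0623321533203), 67.43251037597656) z 0.007073285044566835
scene cork [162, 249, 25, 31, 558] ((604.1262817382812, -535.7862548828125), (120.85663604736328, 61.95425033569336), 14.95661735534668) z 0.022850404393438828
scene strip [338, 211, 100, 16, 1227] ((555.5626831054688, 93.65237426757812), (299.90447998046875, 64.64503479003906), 84.70613861083984)
scene dial [352, 206, 13, 14, 126] [0.0923 0.1088 0.1111 0.1122] [0.54474244 0.00235077 0.11042165]
scene dial [412, 209, 12, 12, 100] [0.0875 0.0971 0.0989 0.0998] [0.56007219 0.18185254 0.09823841]
scene press [228, 204, 20, 26, 350] [0.0181 0.0372 0.082  0.084 ] [ 0.47754139 -0.36168214  0.04608627] [ 0.47211624 -0.36282524  0.07912186]
scene press [162, 249, 24, 27, 442] [0.0179 0.0377 0.0762 0.0777] [ 0.63713953 -0.52397354  0.04297442] [ 0.6325378  -0.52593532  0.0
[... 390 characters left out ...]
8984375), (210.1444549560547, 123.29095458984375), 77.22135925292969) z 0.009297576064463353
top strip [225, 153, 98, 35, 1526] ((550.6005859375, 93.29535675048828), (300.01788330078125, 62.934574127197266), 84.69022369384766)
top dial [240, 159, 12, 11, 82] [0.093  0.0972 0.1002 0.1008] [0.56100106 0.17959123 0.09909285]
top dial [297, 167, 11, 12, 85] [0.1053 0.1103 0.1124 0.1145] [0.54544848 0.00262209 0.111693  ]
top press [457, 156, 21, 19, 284] [0.0171 0.0301 0.0782 0.0798] [ 0.62405967 -0.52282489  0.04311414] [ 0.62823274 -0.52720142  0.07633888]
top press [406, 201, 20, 19, 280] [0.0219 0.0297 0.0839 0.0861] [ 0.46302984 -0.35918293  0.04669596] [ 0.46631679 -0.36244727  0.08135507]
```

Checks against the given sizes:
- The mat with the press measures 154 mm square. The other cork mat is over 200 mm, so this one is the smaller and correct mat.
- The loose dial is at about (0.545, 0.0025) with its top at 0.110 m, which is 12 mm proud as described.
- The home dial's top is at 0.098 m.

Next I move over the press for a wrist look.

Request:
{"name": "step_arm", "arguments": {
  "increments": [
    [[1,-0.2,0],0],
    [[1,-0.2,0],0],
    [[1,-0.2,0],0],
    [[1,-0.2,0],0],
    [[1,-0.2,0],0]
  ],
  "grip": 94
}}

```text
time: 0.6
tool_pos: [0.3675, -0.4289, 0.2158]
tool_rot: [0.976, 0.217, -0.0, -0.001]
force: [0.0, -0.2, 0.4]
grip_width: 0.0938
grasp_force: 0.0
```

Request:
{"name": "step_arm", "arguments": {
  "increments": [
    [[1,-0.2,0],0],
    [[1,-0.2,0],0],
    [[1,-0.2,0],0],
    [[0,0,0],0],
    [[0,0,0],0]
  ]
}}

```text
time: 1.1
tool_pos: [0.4407, -0.3751, 0.2158]
tool_rot: [0.976, 0.218, -0.001, -0.0]
force: [-0.1, -0.8, -0.3]
grip_width: 0.0944
grasp_force: 0.0
```

Run:
```python
from workcell import manip
import cv2,numpy as np
f=manip.grab_frame("wrist"); np.savez("w1.npz",**f)
cv2.imwrite("pics/w1.png",f["pixels"][:,:,::-1])
print(f["mtx"].tolist(),f["rvec"],f["tvec"]); s=manip.state(); print(s["tool_pos"],s["tool_rot"],s["force"],s["time"])
```

```text
[[309.70691628693146, 0.0, 320.967819251623], [0.0, 309.70691628693146, 202.45719184870794], [0.0, 0.0, 1.0]] [-2.44408398  1.55420583  0.21983313] [-0.52590974  0.20084463  0.45749144]
[ 0.44021721 -0.3756199   0.21597214] [ 9.76107587e-01  2.17286995e-01 -5.25437740e-04 -2.53539337e-04] [-0.07814894 -0.66714447 -1.14101996] 1.15
```

View pics/w1.png

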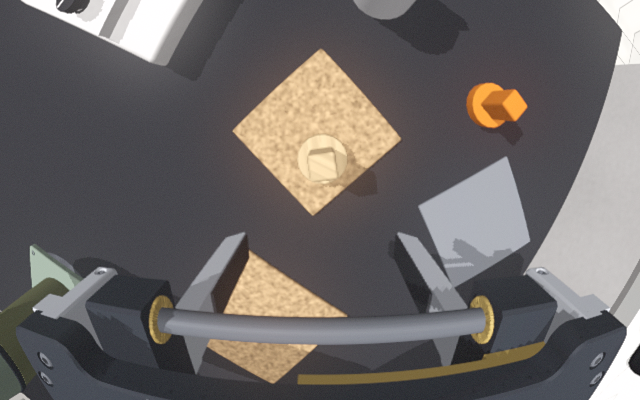

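The wrist view shows the press cup at (322,158) with its square post top at about (322,166), turned slightly. The mat corners are at (321,50), (401,137), (313,214) and (233,130). Fingers are at the lower left and right, and image up is tool +x.

```bash
cat >> h.py <<'E'
def wray(f,uv):
    p=cv2.fisheye.undistortPoints(np.array(uv,float).reshape(-1,1,2),f["mtx"],np.zeros(4)).reshape(-1,2)
    return np.c_[p,np.ones(len(p))]
def wplane(f,uv,h):
    R,c=cam(f); d=wray(f,uv)@R; return c+d*((h-c[2])/d[:,2])[:,None]
def wcloud(f):
    R,c=cam(f); v,u=np.mgrid[0:400,0:640]
    d=wray(f,np.stack([u,v],-1))
    return ((d*f["z_map"].reshape(-1,1).astype(float))@R+c).reshape(400,640,3)
def big(m,n=1):
    cs=sorted(cv2.findContours(m.astype(np.uint8),0,1)[0],key=cv2.contourArea)[::-1]
    return [c[:,0].astype(float) for c in cs[:n]]
def tool(s,P):
    from scipy.spatial.transform import Rotation as Ro
    return Ro.from_quat(s["tool_rot"]).inv().apply(np.asarray(P)-s["tool_pos"])
E
python3 - <<'E'
import numpy as np,cv2
from h import *
from workcell import manip
f=np.load("w1.npz"); C=wcloud(f); s=manip.state()
np.set_printoptions(precision=4,suppress=True)
hsv=cv2.cvtColor(f["pixels"],cv2.COLOR_RGB2HSV)
print("px",hsv[168,322],hsv[140,322],hsv[100,320],C[168,322],C[143,322],C[100,320])
roi=np.zeros((400,640),bool); roi[30:225,230:405]=1
c=big(roi&(C[...,2]>.076)&(C[...,2]<.09))[0]
W=wplane(f,c,.082); r=cv2.minAreaRect((W[:,:2]*1000).astype(np.float32)); print("post",r)
b=cv2.boxPoints(r)/1000; print("tool",tool(s,np.append(np.array(r[0])/1000,.082)))
m=big(roi&(C[...,2]>.02)&(C[...,2]<.1))[0]
# cup circle: upper half contour on plane .026
u=m[m[:,1]<160]; Wc=wplane(f,u,.026)[:,:2]
A=np.c_[2*Wc,np.ones(len(Wc))]; x=np.linalg.lstsq(A,(Wc**2).sum(1),rcond=None)[0]; print("cup",x[:2],np.sqrt(x[2]+x[0]**2+x[1]**2))
c=big(roi&(hsv[...,1]>60)&(hsv[...,2]>60)&(C[...,2]<.03))[0]
print("mat",cv2.minAreaRect((wplane(f,c,.006)[:,:2]*1000).astype(np.float32)))
E
```

```text
px [ 19  69 253] [ 21  61 255] [ 17  88 224] [ 0.4662 -0.3635  0.0813] [ 0.4842 -0.3553  0.0254] [ 0.5293 -0.3316  0.0054]
post ((467.8970642089844, -362.5735778808594), (28.376445770263672, 27.76832389831543), 31.99138641357422)
tool [0.0307 0.     0.1339]
cup [ 0.4675 -0.3631] 0.028521707869902355
mat ((488.84759521484375, -349.68536376953125), (162.7784423828125, 151.5950927734375), 67.0467300415039)
```

The post centre is at (0.4679, -0.3626), 28.4 x 27.8 mm across, with its edges at 32°. The tool x axis is at 25°, so it needs a -7° tool turn and +31 mm in x.

Request:
{"name": "step_arm", "arguments": {
  "increments": [
    [[0.5,0,0],0],
    [[0.52,0,0],0],
    [[0,0,0.5],-0.7],
    [[0,0,0.5],-0.7],
    [[0,0,0],0]
  ]
}}

```text
time: 1.65
tool_pos: [0.4679, -0.3611, 0.1839]
tool_rot: [0.961, 0.276, -0.001, -0.002]
force: [-0.3, -0.4, -0.0]
grip_width: 0.0939
grasp_force: 0.0
```

Request:
{"name": "step_arm", "arguments": {
  "increments": [
    [[0,0,0],0],
    [[0,0,0],0]
  ]
}}

```text
time: 1.85
tool_pos: [0.4691, -0.363, 0.1874]
tool_rot: [0.961, 0.276, 0.0, 0.001]
force: [0.3, -0.4, 0.1]
grip_width: 0.0943
grasp_force: 0.0
```

```bash
cat > m.py <<'E'
import numpy as np,cv2
from h import *
from workcell import manip
np.set_printoptions(precision=4,suppress=True)
f=manip.grab_frame("wrist"); s=manip.state(); C=wcloud(f)
cv2.imwrite("pics/wl.png",f["pixels"][:,:,::-1]); np.savez("wl.npz",**f)
R,cc=cam(f); print("cam in tool",tool(s,cc))
near=np.hypot(C[...,0]-.468,C[...,1]+.3626)<.04
c=big(near&(C[...,2]>.076)&(C[...,2]<.09))[0]
r=cv2.minAreaRect((wplane(f,c,.082)[:,:2]*1000).astype(np.float32)); print("post",r,"tool",tool(s,np.append(np.array(r[0])/1000,.082)))
print(s["tool_pos"],s["tool_rot"],np.degrees(2*np.arctan2(s["tool_rot"][1],s["tool_rot"][0])))
E
python3 m.py
```

```text
cam in tool [ 0.0798 -0.0008 -0.1679]
post ((468.2054748535156, -362.5693054199219), (26.886899948120117, 26.982465744018555), 31.916040420532227) tool [-0.0005 -0.0012  0.1056]
[ 0.4691 -0.3631  0.1876] [0.9612 0.2759 0.0005 0.0008] 32.03591135962918
```

The tool is aligned to within about 1 mm and 0.1°. I descend and grip.

Request:
{"name": "step_arm", "arguments": {
  "increments": [
    [[0,0,1],0],
    [[0,0,1],0],
    [[0,0,1],0],
    [[0,0,1],0],
    [[0,0,0.5],0]
  ]
}}

```text
time: 2.4
tool_pos: [0.4675, -0.3617, 0.0494]
tool_rot: [0.961, 0.276, -0.001, -0.001]
force: [-1.0, 0.0, 0.4]
grip_width: 0.0941
grasp_force: 0.0
```

Request:
{"name": "step_arm", "arguments": {
  "increments": [
    [[0,0,0.33],0],
    [[0,0,0],0],
    [[0,0,0],0]
  ]
}}

```text
time: 2.7
tool_pos: [0.4694, -0.3635, 0.0429]
tool_rot: [0.961, 0.276, 0.001, 0.001]
force: [0.7, 0.6, 0.5]
grip_width: 0.0939
grasp_force: 0.0
```

Request:
{"name": "step_arm", "arguments": {
  "increments": [
    [[0,0,0],0],
    [[0,0,0],0],
    [[0,0,0],0],
    [[0,0,0],0],
    [[0,0,0],0]
  ],
  "grip": 20,
  "grip_force": 30
}}

```text
time: 3.2
tool_pos: [0.4686, -0.3626, 0.0417]
tool_rot: [0.961, 0.276, 0.0, 0.0]
force: [0.5, 1.0, -0.2]
grip_width: 0.0571
grasp_force: 0.0
```

Request:
{"name": "step_arm", "arguments": {
  "increments": [
    [[0,0,0],0],
    [[0,0,0],0],
    [[0,0,0],0],
    [[0,0,0],0],
    [[0,0,0],0]
  ]
}}

```text
time: 3.7
tool_pos: [0.4685, -0.3626, 0.0415]
tool_rot: [0.961, 0.276, -0.0, 0.0]
force: [-0.2, -0.2, -0.6]
grip_width: 0.028
grasp_force: 29.8
```

The fingers closed at 28.0 mm, so the press is held. I lift it and travel to a viewpoint short of the loose dial.

Request:
{"name": "step_arm", "arguments": {
  "increments": [
    [[0,0,-0.3],0],
    [[0,0,-0.7],0],
    [[0,0,-1],0],
    [[0,0,-1],0],
    [[0,0,-1],0]
  ],
  "grip_force": 50
}}

```text
time: 4.2
tool_pos: [0.4681, -0.3621, 0.1627]
tool_rot: [0.961, 0.276, -0.0, -0.0]
force: [0.3, -0.8, -2.1]
grip_width: 0.028
grasp_force: 49.7
```

Request:
{"name": "step_arm", "arguments": {
  "increments": [
    [[0.3,-0.5,-0.6],0],
    [[0.66,-1,-0.4],0],
    [[0.66,-1,0],0],
    [[0.66,-1,0],0],
    [[0.66,-1,0],0]
  ]
}}

```text
time: 4.7
tool_pos: [0.4711, -0.1999, 0.1919]
tool_rot: [0.961, 0.276, 0.0, -0.0]
force: [1.1, 0.6, -2.3]
grip_width: 0.0281
grasp_force: 49.7
```

Request:
{"name": "step_arm", "arguments": {
  "increments": [
    [[0.66,-1,0],0],
    [[0.66,-1,0],0],
    [[0.66,-1,0],0],
    [[0.66,-1,0],0],
    [[0.3,-0.5,0],0]
  ]
}}

```text
time: 5.2
tool_pos: [0.4738, -0.0373, 0.1917]
tool_rot: [0.961, 0.277, -0.0, -0.001]
force: [0.1, -0.8, -2.2]
grip_width: 0.0274
grasp_force: 49.7
```

Request:
{"name": "step_arm", "arguments": {
  "increments": [
    [[0,0,0],0],
    [[0,0,0],0],
    [[0,0,0],0],
    [[0,0,0],0],
    [[0,0,0],0]
  ]
}}

```text
time: 5.7
tool_pos: [0.4746, -0.041, 0.1915]
tool_rot: [0.961, 0.276, -0.0, 0.0]
force: [-0.1, -0.3, -1.6]
grip_width: 0.0279
grasp_force: 49.7
```

```bash
cat > d.py <<'E'
import numpy as np,cv2,sys
from h import *
from workcell import manip
np.set_printoptions(precision=4,suppress=True)
f=manip.grab_frame("wrist"); s=manip.state(); C=wcloud(f)
cv2.imwrite(f"pics/{sys.argv[1]}.png",f["pixels"][:,:,::-1]); np.savez("wd.npz",**f)
near=np.hypot(C[...,0]-.545,C[...,1]-.0025)<.035
hsv=cv2.cvtColor(f["pixels"],cv2.COLOR_RGB2HSV)
top=near&(C[...,2]>.1045)&(C[...,2]<.116); print("topz",np.median(C[top][:,2]),top.sum())
c=big(top)[0]; (u,v),_,_=cv2.fitEllipse(c.astype(np.float32))
h=.109; W=wplane(f,c,h); print("ellipse c",wplane(f,[[u,v]],h),(u,v),"mec",cv2.minEnclosingCircle((W[:,:2]*1000).astype(np.float32)))
x=np.linalg.lstsq(np.c_[2*W[:,:2],np.ones(len(W))],(W[:,:2]**2).sum(1),rcond=None)[0]; r=np.sqrt(x[2]+x[0]**2+x[1]**2)
print("lsq",x[:2],r,"tool",tool(s,[x[0],x[1],h])); print(s["tool_pos"],s["tool_rot"],s["force"],s["wrist_torque"],s["time"],s["grip_width"])
E
python3 d.py wd1
```

```text
topz 0.10903867829307212 1897
ellipse c [[0.5423 0.005  0.109 ]] (317.83123779296875, 113.12439727783203) mec ((542.2828369140625, 5.287293434143066), 20.182109832763672)
lsq [0.5423 0.005 ] 0.01943667060811297 tool [ 0.0818 -0.003   0.0825]
[ 0.4745 -0.0409  0.1915] [ 0.9612  0.2757 -0.0001 -0.    ] [-0.6263  0.653  -1.1669] [-0.0839  0.0415  0.0015] 5.75 0.027910605526470938
```

View pics/wd1.png

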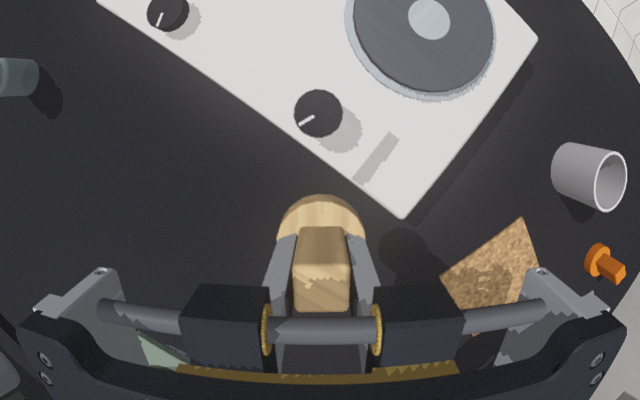

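The view shows the loose dial's top at (318,113), upright. The press is in hand, with its cup arc peaking at (321,195). The hotplate corner and the other dial (168,12) are well clear. I now measure the cup in the tool frame with this same camera, so that its bias cancels.

```bash
cat > c.py <<'E'
import numpy as np,cv2,sys
from h import *
from workcell import manip
np.set_printoptions(precision=4,suppress=True)
f=np.load("wd.npz"); s=manip.state(); C=wcloud(f); z=s["tool_pos"][2]
T=tool(s,C.reshape(-1,3)).reshape(C.shape)
m=(np.hypot(T[...,0],T[...,1])<.045)&(T[...,2]>.005)&(T[...,2]<.045)&(np.arange(400)[:,None]>150)
c=big(m)[0]; v0=c[:,1].min(); u=c[(c[:,1]<v0+25)]
print("cup px",v0,len(u),"side z range",np.percentile(T[m][:,2],[2,50,98]))
for h in (.0355,.0155):
    W=tool(s,wplane(f,u,z-h)); x=np.linalg.lstsq(np.c_[2*W[:,:2],np.ones(len(W))],(W[:,:2]**2).sum(1),rcond=None)[0]
    r=np.sqrt(x[2]+x[0]**2+x[1]**2)
    xm=W[:,0].max()-.0295
    print(h,"circle tool",x[:2],r,"front-r",xm)
p=(abs(T[...,0])<.025)&(abs(T[...,1])<.02)&(T[...,2]<-.036)&(T[...,2]>-.046)
print("post top px",p.sum()); c=big(p)[0]; W=tool(s,wplane(f,c,z+.0405)); print(cv2.minAreaRect((W[:,:2]*1000).astype(np.float32)),np.median(T[p][:,2]))
# post front face
p=(abs(T[...,0])<.025)&(abs(T[...,1])<.012)&(T[...,2]<0.01)&(T[...,2]>-.03)
Q=T[p]; A=np.linalg.lstsq(np.c_[Q[:,1:],np.ones(len(Q))],Q[:,0],rcond=None)[0]; print("face x=a y+b z+c",A,len(Q))
E
python3 c.py
```

```text
cup px 194.0 93 side z range [0.0062 0.0158 0.0316]
0.0355 circle tool [-0.002  -0.0006] 0.029037867332732073 front-r -0.0023932035016618475
0.0155 circle tool [ 0.0061 -0.0006] 0.026184941452486513 front-r 0.0027723512336323627
post top px 3178
((0.7186508178710938, 0.04959678649902344), (28.59673309326172, 41.28571319580078), 0.10549470782279968) -0.040196073040896084
face x=a y+b z+c [ 0.0035 -0.0002  0.0126] 1238
```

The in-hand post is centred at tool x of about -1 mm and y of about -0.4 mm, so the shift needed is about (+82.8, -2.6) mm. I go halfway and re-measure the dial from a different angle.

Request:
{"name": "step_arm", "arguments": {
  "increments": [
    [[0.5,-0.087,0],0],
    [[0.6,0,0],0],
    [[0.33,0,0],0],
    [[0,0,0],0],
    [[0,0,0],0]
  ]
}}

```text
time: 6.25
tool_pos: [0.5094, -0.0149, 0.1913]
tool_rot: [0.961, 0.277, -0.001, -0.0]
force: [0.3, -0.3, -1.0]
grip_width: 0.0278
grasp_force: 49.7
```

Request:
{"name": "step_arm", "arguments": {
  "increments": [
    [[0,0,0],0],
    [[0,0,0],0],
    [[0,0,0],0],
    [[0,0,0],0]
  ]
}}

```text
time: 6.65
tool_pos: [0.5093, -0.0153, 0.1916]
tool_rot: [0.961, 0.276, -0.0, 0.0]
force: [-0.5, 0.0, -1.9]
grip_width: 0.0279
grasp_force: 49.7
```

```bash
python3 d.py wd2; python3 c.py
```

```text
topz 0.10899008676373456 1811
ellipse c [[0.5425 0.0053 0.109 ]] (321.9342041015625, 165.49574279785156) mec ((542.1920776367188, 5.221473693847656), 20.278751373291016)
lsq [0.5423 0.0052] 0.01948526711428751 tool [0.0388 0.0001 0.0826]
[ 0.5094 -0.0153  0.1916] [0.9611 0.2762 0.0001 0.    ] [-0.301   0.316  -1.2938] [ 0.0156 -0.067   0.0529] 6.7 0.028027163689303986
cup px 194.0 93 side z range [0.0064 0.0158 0.032 ]
0.0355 circle tool [-0.002  -0.0008] 0.029033621039491878 front-r -0.0023943802956183924
0.0155 circle tool [ 0.0061 -0.0008] 0.026180807199249975 front-r 0.002771991877312731
post top px 3164
((0.7366552352905273, -0.0704803466796875), (28.582778930664062, 41.308719635009766), 0.09819934517145157) -0.04013328501862469
face x=a y+b z+c [ 0.0019 -0.001   0.0125] 1222
```

Both views put the dial at (0.5423, 0.0052), top at 0.109 m. I move over it and lower to hover with the rim about 12 mm above the dial, then cross-check with the scene and top cameras.

Request:
{"name": "step_arm", "arguments": {
  "increments": [
    [[0.6,0.02,0],0],
    [[0.5,0,0],0],
    [[0.23,0,0.3],0],
    [[0,0,0.6],0],
    [[0,0,0.15],0]
  ]
}}

```text
time: 7.2
tool_pos: [0.5416, 0.0058, 0.1573]
tool_rot: [0.961, 0.276, -0.002, -0.001]
force: [0.3, 0.0, -3.0]
grip_width: 0.0282
grasp_force: 49.7
```

Request:
{"name": "step_arm", "arguments": {
  "increments": [
    [[0,0,0],0],
    [[0,0,0],0],
    [[0,0,0],0],
    [[0,0,0],0],
    [[0,0,0],0]
  ]
}}

```text
time: 7.7
tool_pos: [0.544, 0.0055, 0.1607]
tool_rot: [0.961, 0.276, 0.001, 0.0]
force: [0.1, -0.5, -2.1]
grip_width: 0.0276
grasp_force: 49.7
```

Run:
```python
from workcell import manip
import cv2,numpy as np
from h import *
np.set_printoptions(precision=4,suppress=True)
s=manip.state(); print(s["tool_pos"],s["tool_rot"],s["force"]); z=s["tool_pos"][2]
out=[]
def circ(W):
    x=np.linalg.lstsq(np.c_[2*W[:,:2],np.ones(len(W))],(W[:,:2]**2).sum(1),rcond=None)[0]; return x[:2],np.sqrt(x[2]+(x[:2]**2).sum())
for n in ["top","scene"]:
    g=np.load(n+".npz"); C=cloud(g); hsv=cv2.cvtColor(g["pixels"],cv2.COLOR_RGB2HSV)
    m=(np.hypot(C[...,0]-.545,C[...,1]-.003)<.04)&(hsv[...,2]<90)&(C[...,2]>.1055)
    v,u=np.nonzero(m); W=fit(g,np.c_[u,v],.109); print(n,"dial top mean",W.mean(0),m.sum(), "expected px",np.pi*20**2)
    f=manip.grab_frame(n); C=cloud(f); hsv=cv2.cvtColor(f["pixels"],cv2.COLOR_RGB2HSV)
    m=(np.hypot(C[...,0]-.545,C[...,1]-.003)<.05)&(hsv[...,0]>12)&(hsv[...,0]<30)&(hsv[...,1]>35)&(C[...,2]>z-.04)&(C[...,2]<z-.01)
    c=big(m)[0]; W=fit(f,c,z-.0155); print(n,"cup px",m.sum(),W[:,:2].min(0),W[:,:2].max(0),C[m].mean(0))
    out.append(cv2.resize(f["pixels"][150:250,250:400] if n=="top" else f["pixels"][140:240,300:450],None,fx=4,fy=4,interpolation=cv2.INTER_CUBIC))
cv2.imwrite("pics/hov.png",cv2.resize(np.hstack(out),(800,267))[:,:,::-1])
```

```text
[0.544  0.0055 0.1607] [0.9611 0.2763 0.0005 0.0002] [ 0.0748 -0.5169 -2.1294]
top dial top mean [0.5432 0.0019 0.109 ] 87 expected px 1256.6370614359173
top cup px 6 [ 0.5316 -0.0257] [ 0.5441 -0.0228] [ 0.5386 -0.0242  0.1426]
scene dial top mean [0.5442 0.0032 0.109 ] 94 expected px 1256.6370614359173
scene cup px 202 [ 0.5282 -0.0281] [0.5899 0.0336] [0.5589 0.002  0.1412]
```

View pics/hov.png

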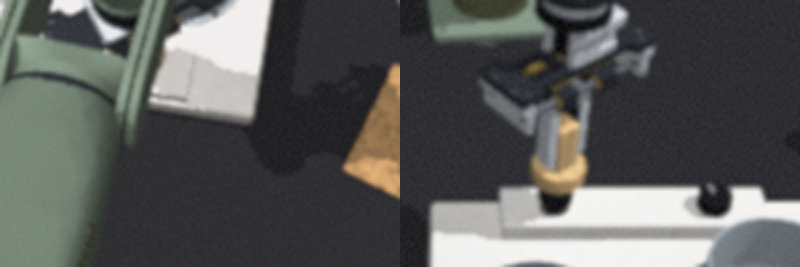

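The scene view shows the cup directly over the dial. Cup centre y in the scene camera is 2.75 mm and the dial is at 3.2 mm, so they agree to 0.5 mm. The other dial and the pan are clear. I lower slowly: the rim should pass the dial top at TCP 0.1445, and the face should make contact at 0.1365.

Request:
{"name": "step_arm", "arguments": {
  "increments": [
    [[0,0,0.1],0],
    [[0,0,0.15],0],
    [[0,0,0.1],0],
    [[0,0,0],0],
    [[0,0,0],0]
  ]
}}

```text
time: 8.3
tool_pos: [0.5434, 0.0056, 0.1492]
tool_rot: [0.961, 0.276, -0.0, -0.0]
force: [-0.7, -0.0, -2.6]
grip_width: 0.0281
grasp_force: 49.7
```

Request:
{"name": "step_arm", "arguments": {
  "increments": [
    [[0,0,0.05],0],
    [[0,0,0.05],0],
    [[0,0,0.05],0],
    [[0,0,0.05],0],
    [[0,0,0],0]
  ]
}}

```text
time: 8.8
tool_pos: [0.5434, 0.0056, 0.1432]
tool_rot: [0.961, 0.276, -0.0, -0.0]
force: [0.3, -0.9, -2.3]
grip_width: 0.028
grasp_force: 49.7
```

Request:
{"name": "step_arm", "arguments": {
  "increments": [
    [[0,0,0.05],0],
    [[0,0,0.05],0],
    [[0,0,0.05],0],
    [[0,0,0],0],
    [[0,0,0],0]
  ]
}}

```text
time: 9.3
tool_pos: [0.5436, 0.0056, 0.139]
tool_rot: [0.961, 0.276, -0.0, -0.0]
force: [0.5, -0.2, -1.6]
grip_width: 0.0276
grasp_force: 49.7
```

The rim has passed the dial top with no force, so the cup surrounds the dial. I continue down in small steps.

Request:
{"name": "step_arm", "arguments": {
  "increments": [
    [[0,0,0.03],0],
    [[0,0,0.03],0],
    [[0,0,0.02],0],
    [[0,0,0.02],0],
    [[0,0,0],0]
  ]
}}

```text
time: 9.8
tool_pos: [0.5436, 0.0056, 0.1362]
tool_rot: [0.961, 0.276, 0.0, -0.0]
force: [-0.1, -0.3, 0.4]
grip_width: 0.0281
grasp_force: 49.7
```

Request:
{"name": "step_arm", "arguments": {
  "increments": [
    [[0,0,0.02],0],
    [[0,0,0.02],0],
    [[0,0,0.02],0],
    [[0,0,0],0]
  ]
}}

```text
time: 10.2
tool_pos: [0.5438, 0.0056, 0.1351]
tool_rot: [0.961, 0.276, 0.0, 0.0]
force: [-3.0, -0.2, 5.6]
grip_width: 0.0281
grasp_force: 49.7
```

Request:
{"name": "step_arm", "arguments": {
  "increments": [
    [[0,0,0.02],0],
    [[0,0,0.02],0],
    [[0,0,0.02],0],
    [[0,0,0],0]
  ]
}}

```text
time: 10.6
tool_pos: [0.5441, 0.0055, 0.134]
tool_rot: [0.961, 0.276, 0.001, 0.0]
force: [-4.2, 1.0, 8.3]
grip_width: 0.0278
grasp_force: 49.7
```

Contact came where expected and the force is rising. A sideways force of -4 N in x has built up as the arm drifts forward under load, so I ease back slightly in x.

Request:
{"name": "step_arm", "arguments": {
  "increments": [
    [[-0.017,-0.01,0],0],
    [[-0.017,-0.01,0],0],
    [[0,0,0],0]
  ]
}}

```text
time: 10.9
tool_pos: [0.5438, 0.0055, 0.134]
tool_rot: [0.961, 0.276, 0.002, 0.001]
force: [-2.0, 0.7, 5.9]
grip_width: 0.0279
grasp_force: 49.7
```

```bash
python3 -c "
from workcell import manip
import numpy as np; np.set_printoptions(precision=4,suppress=True)
s=manip.state(); print(s['tool_pos'],s['tool_rot'],s['force'],s['wrist_torque'])"
```

```text
[0.5438 0.0055 0.134 ] [0.9611 0.2764 0.0016 0.0006] [-2.0152  0.7252  5.8756] [0.1127 0.2511 0.0161]
```

Request:
{"name": "step_arm", "arguments": {
  "increments": [
    [[-0.015,-0.008,0.02],0],
    [[-0.01,-0.006,0.02],0],
    [[-0.01,-0.006,0.02],0],
    [[0,0,0],0]
  ]
}}

```text
time: 11.3
tool_pos: [0.5434, 0.0055, 0.1331]
tool_rot: [0.961, 0.276, 0.002, 0.001]
force: [-0.8, 0.9, 9.3]
grip_width: 0.0274
grasp_force: 49.7
```

Request:
{"name": "step_arm", "arguments": {
  "increments": [
    [[-0.01,-0.006,0.02],0],
    [[-0.01,-0.006,0.02],0],
    [[-0.01,-0.006,0.02],0],
    [[0,0,0],0]
  ]
}}

```text
time: 11.7
tool_pos: [0.5418, 0.0053, 0.1298]
tool_rot: [0.961, 0.276, 0.002, 0.001]
force: [1.3, -0.8, -2.1]
grip_width: 0.0274
grasp_force: 49.7
```

It clicked: the force dropped to the bare weight. I recentre by 1.5 mm while unloaded, then press slowly onto the seal.

Request:
{"name": "step_arm", "arguments": {
  "increments": [
    [[0.025,0.015,0],0],
    [[0.018,0.011,0],0],
    [[0,0,0.02],0],
    [[0,0,0.02],0],
    [[0,0,0],0]
  ]
}}

```text
time: 12.2
tool_pos: [0.5412, 0.0055, 0.127]
tool_rot: [0.961, 0.276, -0.001, -0.0]
force: [-0.9, -1.2, -2.5]
grip_width: 0.0279
grasp_force: 49.7
```

Request:
{"name": "step_arm", "arguments": {
  "increments": [
    [[0,0,0.02],0],
    [[0,0,0.02],0],
    [[0,0,0],0]
  ]
}}

```text
time: 12.5
tool_pos: [0.5416, 0.0055, 0.1263]
tool_rot: [0.961, 0.276, -0.0, -0.0]
force: [-0.1, -0.1, -1.5]
grip_width: 0.0279
grasp_force: 49.7
```

Request:
{"name": "step_arm", "arguments": {
  "increments": [
    [[0.024,0.015,0],0],
    [[0.024,0.015,0],0],
    [[0,0,0.015],0],
    [[0,0,0],0],
    [[0,0,0],0]
  ]
}}

```text
time: 13.0
tool_pos: [0.5434, 0.0055, 0.126]
tool_rot: [0.961, 0.276, -0.0, 0.0]
force: [0.6, 0.4, -3.8]
grip_width: 0.0275
grasp_force: 49.7
```

Request:
{"name": "step_arm", "arguments": {
  "increments": [
    [[0,0,0.015],0],
    [[0,0,0.015],0],
    [[0,0,0],0]
  ]
}}

```text
time: 13.3
tool_pos: [0.5435, 0.0055, 0.1259]
tool_rot: [0.961, 0.276, 0.0, 0.0]
force: [-3.6, 0.8, 4.8]
grip_width: 0.0279
grasp_force: 49.7
```

Contact with the seated dial came at TCP 0.126 (seal about 1.4 mm). I build up to about 18 N, which is Fz of about 16, with x easing.

Request:
{"name": "step_arm", "arguments": {
  "increments": [
    [[-0.02,-0.012,0.01],0],
    [[-0.015,-0.01,0.015],0],
    [[0,0,0],0]
  ]
}}

```text
time: 13.6
tool_pos: [0.5433, 0.0055, 0.1259]
tool_rot: [0.961, 0.276, 0.001, 0.0]
force: [-0.2, 0.5, 7.0]
grip_width: 0.0281
grasp_force: 49.7
```

Request:
{"name": "step_arm", "arguments": {
  "increments": [
    [[-0.01,-0.006,0.015],0],
    [[-0.01,-0.006,0.01],0],
    [[0,0,0],0]
  ]
}}

```text
time: 13.9
tool_pos: [0.5433, 0.0055, 0.1259]
tool_rot: [0.961, 0.276, 0.002, 0.001]
force: [-2.1, 1.1, 8.6]
grip_width: 0.0283
grasp_force: 49.7
```

Request:
{"name": "step_arm", "arguments": {
  "increments": [
    [[-0.012,-0.007,0.02],0],
    [[-0.012,-0.007,0.02],0],
    [[0,0,0],0]
  ]
}}

```text
time: 14.2
tool_pos: [0.5432, 0.0055, 0.1258]
tool_rot: [0.961, 0.276, 0.003, 0.001]
force: [-1.3, 1.9, 11.7]
grip_width: 0.028
grasp_force: 49.7
```

Request:
{"name": "step_arm", "arguments": {
  "increments": [
    [[-0.012,-0.007,0.015],0],
    [[0,0,0],0]
  ]
}}

```text
time: 14.4
tool_pos: [0.5432, 0.0055, 0.1258]
tool_rot: [0.961, 0.276, 0.003, 0.001]
force: [-2.5, 1.9, 14.1]
grip_width: 0.028
grasp_force: 49.7
```

Request:
{"name": "step_arm", "arguments": {
  "increments": [
    [[-0.01,-0.006,0.015],0],
    [[0,0,0],0],
    [[0,0,0],0]
  ]
}}

```text
time: 14.7
tool_pos: [0.5431, 0.0055, 0.1258]
tool_rot: [0.961, 0.276, 0.004, 0.001]
force: [-2.7, 1.1, 15.0]
grip_width: 0.0279
grasp_force: 49.7
```

Request:
{"name": "step_arm", "arguments": {
  "increments": [
    [[0,0,0],0],
    [[0,0,0],0]
  ]
}}

```text
time: 14.9
tool_pos: [0.5432, 0.0055, 0.1258]
tool_rot: [0.961, 0.276, 0.004, 0.001]
force: [-2.8, 1.5, 15.5]
grip_width: 0.0277
grasp_force: 49.7
```

Request:
{"name": "step_arm", "arguments": {
  "increments": [
    [[0,0,0.007],0],
    [[0,0,0],0],
    [[0,0,0],0],
    [[0,0,0],0],
    [[0,0,0],0]
  ]
}}

```text
time: 15.4
tool_pos: [0.5432, 0.0055, 0.1258]
tool_rot: [0.961, 0.276, 0.004, 0.001]
force: [-2.8, 1.7, 16.3]
grip_width: 0.028
grasp_force: 49.7
```

Request:
{"name": "step_arm", "arguments": {
  "increments": [
    [[0,0,0],0],
    [[0,0,0],0],
    [[0,0,0],0],
    [[0,0,0],0],
    [[0,0,0],0]
  ]
}}

```text
time: 15.9
tool_pos: [0.5432, 0.0055, 0.1258]
tool_rot: [0.961, 0.276, 0.004, 0.001]
force: [-2.3, 2.3, 16.6]
grip_width: 0.0279
grasp_force: 49.7
```

Request:
{"name": "step_arm", "arguments": {
  "increments": [
    [[0,0,0],0],
    [[0,0,0],0],
    [[0,0,0],0],
    [[0,0,0],0],
    [[0,0,0],0]
  ]
}}

```text
time: 16.4
tool_pos: [0.5432, 0.0055, 0.1258]
tool_rot: [0.961, 0.276, 0.004, 0.001]
force: [-2.8, 2.2, 16.4]
grip_width: 0.0278
grasp_force: 49.7
```

I held about 18.2 N for over 1.4 s. I unload gently with x compensation and lift off.

Request:
{"name": "step_arm", "arguments": {
  "increments": [
    [[0.02,0.012,-0.04],0],
    [[0.02,0.012,-0.04],0],
    [[0.02,0.012,-0.04],0],
    [[0,0,-0.05],0],
    [[0,0,-0.1],0]
  ]
}}

```text
time: 16.9
tool_pos: [0.5408, 0.0055, 0.1281]
tool_rot: [0.961, 0.276, -0.001, -0.0]
force: [0.2, -0.5, -2.7]
grip_width: 0.028
grasp_force: 49.7
```

Request:
{"name": "step_arm", "arguments": {
  "increments": [
    [[0,0,-0.2],0],
    [[0,0,-0.3],0],
    [[0,0,-0.5],0],
    [[0,0,-0.6],0],
    [[0,0,-0.5],0]
  ]
}}

```text
time: 17.4
tool_pos: [0.5422, 0.0054, 0.1938]
tool_rot: [0.961, 0.276, 0.0, 0.0]
force: [0.5, -0.8, -1.3]
grip_width: 0.0277
grasp_force: 49.7
```

Request:
{"name": "step_arm", "arguments": {
  "increments": [
    [[-0.6,0,0],0],
    [[-0.9,0,0],0],
    [[-0.5,0,0],0],
    [[0,0,0],0],
    [[0,0,0],0]
  ]
}}

```text
time: 17.9
tool_pos: [0.4915, -0.0264, 0.1928]
tool_rot: [0.961, 0.276, 0.001, 0.0]
force: [0.3, 0.3, -3.1]
grip_width: 0.0282
grasp_force: 49.7
```

```bash
sed 's/C\[...,2\]>.1045)&(C\[...,2\]<.116)/C[...,2]>.0935)\&(C[...,2]<.106)/; s/h=.109/h=.098/' d.py > d2.py; python3 d2.py wd3; python3 c.py
python3 - <<'E'
import numpy as np
from h import *
f=np.load("wd.npz"); C=wcloud(f)
m=(np.hypot(C[...,0]-.5423,C[...,1]-.0052)<.018); Q=C[m]; A=np.linalg.lstsq(np.c_[Q[:,:2],np.ones(len(Q))],Q[:,2],rcond=None)[0]; print("top plane slope",A)
n=(np.hypot(C[...,0]-.5423,C[...,1]-.0052)<.045)&(C[...,2]>.073)&(C[...,2]<.085); print("strip z",np.median(C[n][:,2]))
E
```

```text
topz 0.09832002804541332 1690
ellipse c [[0.5423 0.005  0.098 ]] (321.9421081542969, 139.39398193359375) mec ((542.4996337890625, 4.650936603546143), 20.24781036376953)
lsq [0.5422 0.005 ] 0.019363360014989433 tool [0.0592 0.0002 0.0948]
[ 0.4918 -0.0263  0.1927] [0.9611 0.2762 0.0007 0.0001] [ 0.531  -0.0664 -1.3618] [ 0.0175  0.0234 -0.021 ] 17.95 0.027525223032093548
cup px 194.0 93 side z range [0.0065 0.0158 0.0318]
0.0355 circle tool [-0.0022 -0.0008] 0.029048753242088495 front-r -0.0026386470458226834
0.0155 circle tool [ 0.0058 -0.0008] 0.02619663857319226 front-r 0.002522732960323619
post top px 3170
((0.713231086730957, 0.14296340942382812), (29.064311981201172, 40.87965774536133), 0.14248983561992645) -0.040222129174749786
face x=a y+b z+c [0.0032 0.0004 0.0123] 1227
top plane slope [-0.00148227 -0.00164283  0.09910195]
strip z 0.07881223754079103
```

View pics/wd3.png

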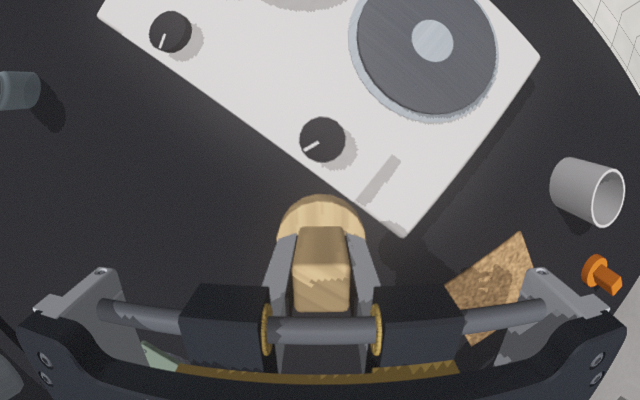

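The dial is home and level: its top is at 0.0983 m, about 1.4 mm over the strip, with a slope of 0.002. In the view it sits at (322,139), matching the other dial at (170,32), and the press hasn't slipped in the gripper. I carry the press back to the mat.

Request:
{"name": "step_arm", "arguments": {
  "increments": [
    [[-0.4,0.5,0],0],
    [[-0.68,1,0],0],
    [[-0.68,1,0],0],
    [[-0.68,1,0],0],
    [[-0.68,1,0],0]
  ]
}}

```text
time: 18.45
tool_pos: [0.4844, -0.1917, 0.1925]
tool_rot: [0.961, 0.277, 0.0, 0.0]
force: [-0.4, -0.1, -1.8]
grip_width: 0.028
grasp_force: 49.7
```

Request:
{"name": "step_arm", "arguments": {
  "increments": [
    [[-0.68,1,0],0],
    [[-0.68,1,0],0],
    [[-0.68,1,0],0],
    [[-0.68,1,0],0],
    [[-0.3,0.58,0],0]
  ]
}}

```text
time: 18.95
tool_pos: [0.4801, -0.3581, 0.1921]
tool_rot: [0.961, 0.276, 0.0, 0.001]
force: [0.6, 0.5, -2.9]
grip_width: 0.0277
grasp_force: 49.7
```

Request:
{"name": "step_arm", "arguments": {
  "increments": [
    [[0,0,0.5],0],
    [[0,0,1],0],
    [[0,0,1],0],
    [[0,0,1],0],
    [[0,0,0.8],0]
  ]
}}

```text
time: 19.45
tool_pos: [0.4792, -0.3522, 0.06]
tool_rot: [0.961, 0.277, -0.001, -0.002]
force: [0.9, -0.3, -2.3]
grip_width: 0.0277
grasp_force: 49.7
```

Request:
{"name": "step_arm", "arguments": {
  "increments": [
    [[0,0,0.3],0],
    [[0,0,0],0],
    [[0,0,0],0],
    [[0,0,0],0],
    [[0,0,0],0]
  ]
}}

```text
time: 19.95
tool_pos: [0.4808, -0.3559, 0.0561]
tool_rot: [0.961, 0.276, 0.001, 0.001]
force: [-0.7, -0.4, -2.5]
grip_width: 0.0279
grasp_force: 49.7
```

Now at z 0.056, with 14.5 mm left to the mat.

Request:
{"name": "step_arm", "arguments": {
  "increments": [
    [[0,0,0.2],0],
    [[0,0,0.15],0],
    [[0,0,0.07],0],
    [[0,0,0],0],
    [[0,0,0],0]
  ]
}}

```text
time: 20.45
tool_pos: [0.4796, -0.355, 0.0415]
tool_rot: [0.961, 0.276, -0.0, -0.0]
force: [-0.2, -0.1, -2.3]
grip_width: 0.0277
grasp_force: 49.7
```

Request:
{"name": "step_arm", "arguments": {
  "increments": [
    [[0,0,0.03],0],
    [[0,0,0.02],0],
    [[0,0,0.02],0],
    [[0,0,0],0],
    [[0,0,0],0]
  ]
}}

```text
time: 20.95
tool_pos: [0.4797, -0.355, 0.0415]
tool_rot: [0.961, 0.276, -0.0, -0.0]
force: [-3.6, 3.4, 8.5]
grip_width: 0.0277
grasp_force: 49.7
```

It's in contact with the mat. I ease the load off and open.

Request:
{"name": "step_arm", "arguments": {
  "increments": [
    [[0,0,-0.03],0],
    [[0,0,-0.02],0],
    [[0,0,0],0],
    [[0,0,0],0]
  ]
}}

```text
time: 21.35
tool_pos: [0.4798, -0.3551, 0.0415]
tool_rot: [0.961, 0.276, -0.0, 0.0]
force: [-2.6, 1.3, 4.7]
grip_width: 0.0275
grasp_force: 49.7
```

Request:
{"name": "step_arm", "arguments": {
  "increments": [
    [[0,0,0],0],
    [[0,0,0],0],
    [[0,0,0],0],
    [[0,0,0],0],
    [[0,0,0],0]
  ],
  "grip": 94
}}

```text
time: 21.85
tool_pos: [0.4797, -0.355, 0.041]
tool_rot: [0.961, 0.276, -0.0, -0.0]
force: [0.3, 0.9, -0.2]
grip_width: 0.0645
grasp_force: 0.0
```

Request:
{"name": "step_arm", "arguments": {
  "increments": [
    [[0,0,0],0],
    [[0,0,0],0],
    [[0,0,0],0],
    [[0,0,0],0],
    [[0,0,0],0]
  ]
}}

```text
time: 22.35
tool_pos: [0.4797, -0.3551, 0.0412]
tool_rot: [0.961, 0.276, 0.0, 0.0]
force: [0.4, -0.8, -0.1]
grip_width: 0.0938
grasp_force: 0.0
```

Request:
{"name": "step_arm", "arguments": {
  "increments": [
    [[0,0,-0.3],0],
    [[0,0,-0.8],0],
    [[0,0,-1],0],
    [[0,0,-1],0],
    [[0,0,-1],0]
  ]
}}

```text
time: 22.85
tool_pos: [0.4797, -0.355, 0.1661]
tool_rot: [0.961, 0.276, 0.0, 0.0]
force: [-0.2, -0.8, -0.0]
grip_width: 0.0936
grasp_force: 0.0
```

Request:
{"name": "step_arm", "arguments": {
  "increments": [
    [[-0.5,0,-0.5],0],
    [[-0.7,0,-0.3],0],
    [[-0.3,0,0],0],
    [[0,0,0],0],
    [[0,0,0],0]
  ]
}}

```text
time: 23.35
tool_pos: [0.4409, -0.3784, 0.1869]
tool_rot: [0.961, 0.276, -0.0, -0.001]
force: [0.3, -0.9, -0.2]
grip_width: 0.0943
grasp_force: 0.0
```

Run:
```python
from workcell import manip
import cv2,numpy as np
from h import *
f=manip.grab_frame("wrist"); cv2.imwrite("pics/end.png",f["pixels"][:,:,::-1]); C=wcloud(f)
n=np.hypot(C[...,0]-.48,C[...,1]+.355)<.045
c=big(n&(C[...,2]>.076)&(C[...,2]<.09))[0]
print(cv2.minAreaRect((wplane(f,c,.082)[:,:2]*1000).astype(np.float32)),np.median(C[n&(C[...,2]>.07)][:,2])); print(manip.state()["time"])
```

```text
((478.9454345703125, -354.6974792480469), (26.92709732055664, 26.777698516845703), 31.997615814208984) 0.29975695381579187
23.4
```

View pics/end.png

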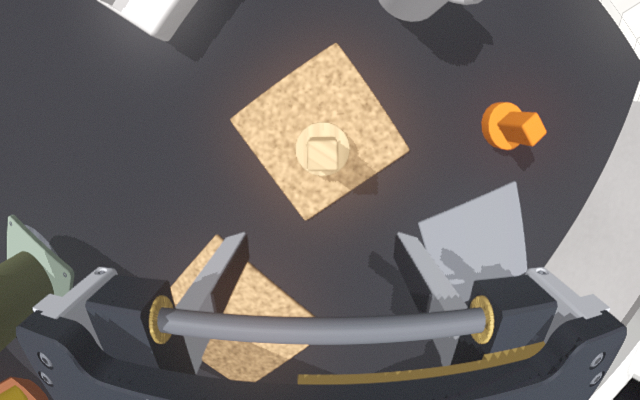

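The press stands upright at (322,150), fully on the mat, and the gripper is open and clear of it. I hand the job in.

```bash
python3 -c "
from workcell import manip
print(manip.job_done())"
```

```text
the job is handed in; nothing more can be done
None
```

The loose dial clicked home and is level, I held about 18 N on it for about 1.4 s (highest reading 18.5 N), and the press stands upright on the cork mat, released; I handed the job in at 23.4 s.

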